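Take the clogged screen out of the coolant filter

TASK

Pull the clogged brown screen from the coolant filter unit for washing: push in the unit's red mushroom stop until it latches, slide the brown screen up out of its slot and set it down, without dropping it, upright in an empty bay of the drip rack. When it stands there, twist the mushroom clockwise so that it springs back out and the unit can run on the other screen. The stop must stay in the whole time the screen is on the move, and the two bright screens stay where they are.

Things in the scene. Friction and masses are not known exactly. Their poses are not given: they have to be found in the camera images.
- unit: Coolant filter unit, fixed: white tank 200 (x) by 210 (y) by 130 mm high, steel deck. Origin: centre of its underside at table height, z up. Two slots in the deck run along y at x = -40 and +40 mm: 12 mm wide, 166 long, floor 25 mm above the table, a screen in each. Behind it (x to 175 mm) a blue pump 170 mm high; at its +y end (y to 191 mm) a grey box 115 mm high with the stop on top.
- stop (a joint): How far the mushroom stop is pushed in (straight down), m: 0 out, 0.0075 end of travel. A spring pushes it out; pushing it in takes up to about 8 N. Pushed past 0.0065 it latches, and then rests at about 0.006 until twisted; let go earlier, it springs back to 0.
- stop_head (a joint): Turn of the mushroom's head, rad, clockwise seen from above, 0 to 0.9. A weak spring turns it back to 0. Turned past about 0.5 the latch lets go and the stop springs out by itself once nothing holds it down.
- stop_top (a point): Centre of the top of the red mushroom head, 159 mm above the table when out, at x = 0, y = 150 mm in the unit's frame; it moves and turns with the head. The head is 40 mm across and 18 mm high, on a 20 mm stem; 44 mm below the top (when out) is the control box, with a collar 30 mm wide and 13 mm high round the stem.
- clogged: The clogged screen: flat filter panel, frame and mesh caked brown, 8 mm thick (x), 160 wide (y), 155 high (z), about 0.35 kg. Origin: middle of its bottom edge. It starts in either slot of the unit, square to it; there its bottom edge is 25 mm and its top edge 180 mm above the table, so 50 mm stand out of the deck.
- clean: The other screen in the unit, same size, bright bare metal, in the other slot, 80 mm away. Stays there. Origin: middle of its bottom edge.
- rack: Red tray 250 (x) by 236 (y) by 45 mm high with a wire drip rack, fixed. Origin: centre of its underside at table height, z up. Three bays at x = -70, 0, +70 mm, each the 25 mm gap between two wire hoops along y (100 mm long, 102 mm above the table); short ties close the gaps between bays. A screen stands in a bay on its bottom edge, facing x, on a floor 12 mm up, and may lean 10 degrees.
- bay_near (a point): Centre of the first bay (x = -70 mm in the rack's frame), on the rack's floor 12 mm above the table. Empty. Same axes as the rack.
- bay_mid (a point): The same for the middle bay (x = 0). Empty; 70 mm from the spare screen.
- bay_far (a point): The same for the last bay (x = +70 mm), where the spare screen stands.
- spare: A spare screen, same size, bright bare metal, standing in the last bay of the drip rack. Stays there. Origin: middle of its bottom edge.
Mind the look-alikes: they are no part of the job. Of the things shaped like the clogged, the brown one is meant.

How it is judged (in metres and radians):
On the way, in this order (a step that is already met when the one before it is completed fails the run):
1. the mushroom stop is latched in, nobody holding it (value of joint stop above 0.0045 m and contact force between the fingers and stop below 0.5 N), for 0.2 s.
2. the brown screen is clear of its slot, the stop still in (value of joint stop above 0.0045 m and z of clogged in the frame of unit above 0.135 m), for 0.1 s.
3. the brown screen has been set down upright in a bay of the rack while still held in the fingers, the stop still in (value of joint stop above 0.0045 m and angle between the x axis of clogged and the x axis of rack, either way round below 0.3 rad and angle between clogged's own z axis and vertical below 0.3 rad and z of clogged in the frame of rack between 0.006 and 0.022 m and ((x of clogged in the frame of bay_near between -0.012 and 0.012 m and y of clogged in the frame of bay_near between -0.035 and 0.035 m) or (x of clogged in the frame of bay_mid between -0.012 and 0.012 m and y of clogged in the frame of bay_mid between -0.035 and 0.035 m) or (x of clogged in the frame of bay_far between -0.012 and 0.012 m and y of clogged in the frame of bay_far between -0.035 and 0.035 m)) and contact force between the fingers and clogged above 0.5 N and linear speed of clogged below 0.05 m/s), for 0.1 s.
At the end, for the whole second after the job is handed in: The brown screen stands at rest on the floor of a rack bay (bottom within 10 mm of it, 12 mm of the bay's middle across it, 35 mm along it, square and upright within 0.3 rad); the stop is out again (in by less than 2 mm); the other screen is within 15 mm and the spare within 30 mm of their starts (value of joint stop below 0.002 m and angle between the x axis of clogged and the x axis of rack, either way round below 0.3 rad and angle between clogged's own z axis and vertical below 0.3 rad and z of clogged in the frame of rack between 0.006 and 0.022 m and ((x of clogged in the frame of bay_near between -0.012 and 0.012 m and y of clogged in the frame of bay_near between -0.035 and 0.035 m) or (x of clogged in the frame of bay_mid between -0.012 and 0.012 m and y of clogged in the frame of bay_mid between -0.035 and 0.035 m) or (x of clogged in the frame of bay_far between -0.012 and 0.012 m and y of clogged in the frame of bay_far between -0.035 and 0.035 m)) and linear speed of clogged below 0.02 m/s and angular speed of clogged below 0.1 rad/s and distance of clean from where it was at the start of the episode below 0.015 m and distance of spare from where it was at the start of the episode below 0.03 m); the robot touches nothing.
It fails at once if the brown screen is moved out of its slot or carried while the stop is out (value of joint stop below 0.0035 m and distance of clogged from where it was at the start of the episode above 0.015 m and not (angle between the x axis of clogged and the x axis of rack, either way round below 0.3 rad and angle between clogged's own z axis and vertical below 0.3 rad and z of clogged in the frame of rack between 0.006 and 0.022 m and ((x of clogged in the frame of bay_near between -0.012 and 0.012 m and y of clogged in the frame of bay_near between -0.035 and 0.035 m) or (x of clogged in the frame of bay_mid between -0.012 and 0.012 m and y of clogged in the frame of bay_mid between -0.035 and 0.035 m) or (x of clogged in the frame of bay_far between -0.012 and 0.012 m and y of clogged in the frame of bay_far between -0.035 and 0.035 m)))).
It fails at once if the other screen in the unit is pulled or pushed from its place (distance of clean from where it was at the start of the episode above 0.015 m).
It fails at once if the spare screen in the rack is moved from its bay (distance of spare from where it was at the start of the episode above 0.03 m).
It also fails if it takes over 64 s, if anything falls off the work surface, if the arm or the gripper's body presses on something with over 40 N, if the wrist force passes 120 N, or if a joint passes its speed limit or range.

ROBOT

A 6-joint arm with a two-finger parallel gripper is mounted at the origin on the work surface. World frame = base frame: x ahead of the robot, y to its left, z up, the work surface at z = 0. Lengths are in mm, angles in rad, forces in N, time in s.
With the tool pointing down it reaches from about 300 to 875 mm from the base axis. Payload 4.2 kg.
Tool frame: the origin (TCP) lies midway between the tips of the shut fingers; the grasp point (between the pads) lies 19 mm behind it; z points along the fingers, y is the line along which they close (so a half turn about z gives the same grasp; the last joint's range is limited). The gripper opens to 85 mm and grips with 20 to 120 N. Pads are 22 mm wide; open, the fingers measure 114 mm over their backs; the gripper's body (76 mm by 85 mm) begins 54 mm behind the grasp point. The pads swing forward as they close: fully open they stand 13 mm farther back than shut.
Start: joints at [-1.146, 0.32, 1.565, -0, 1.257, -0.02], TCP at [247.414, -519.064, 231.338] pointing down, gripper open.
Joint ranges: [-3.11, 3.11], [-0.84, 2.01], [0.21, 2.61], [-1.34, 4.49], [0.05, 2.63], [-2.56, 2.56]. Speed limits (rad/s): [2.57, 2.57, 3.14, 3.14, 3.14, 3.14].

INTERFACE

Orientations are given as [roll, pitch, yaw] about the fixed x, y, z axes, in that order (R = Rz(yaw) Ry(pitch) Rx(roll)).
In Python, from bench import * gives the robot as it stands.
- The arm moves only by the shell command python3 -m jog 'ROWS' [FORCE]. ROWS is a JSON object of lists of equal length, an entry for each row: "slide": the shift along the tool's x, y, z in mm, a list of three; "angular": the turn, a rotation vector about the tool's x, y, z in degrees, a list of three; "fingers": the finger opening in mm, from 0 to 85.4. A call has 1 to 20 rows; each row shifts and turns the commanded pose from where the row before left it, along the tool's axes as they then stand; what a row does not reach is not made up. A row lasts 1/8 s, in which the tool goes at most 62.5 mm and 10.7 degrees, less where a joint would pass 70% of its speed; a pose out of reach is approached as far as the arm can. A call is refused whole if a number of a shift passes 62.5 or a number of a turn 10.7, either way. A call with a gripper value outside its range is refused whole. The fingers move at their own pace and stop on an object; FORCE is the grip in N (left out, the last holds). Time passes only in rows, so rows that do not move let the fingers close. It gives the time, the measured TCP pose, the force, the opening and the grip force at its end, in the units of the state.
- get_state(): the state, without advancing time (a new reading comes with each control period).
- get_image(name): name is "scene" or "top" or "wrist"; returns a dict with "frame" (420x560x3 uint8, blue, green, red), "fx", "fy", "cx", "cy" (pixels), "R" (3x3) and "t" (3): a world point X has camera coordinates R X + t. Camera axes: x right, y down, z forward; pixel columns grow to the right and rows downward; lengths in mm; the calibration is good to about 2 mm. A picture is of the moment at which its call begins. There is no depth.
- finish_job(): hands the job in; it is judged then, once.
The state is a dict: "time_s": time; "joint_pos": joint angles; "joint_vel": joint speeds; "effort": joint torques, N m; "eef_pos": TCP position; "tcp_rot": TCP orientation; "contact_force": force on the tool from outside, world axes, zero at the start; "torque": the same for the moment, N m; "opening": opening from 0.0 (shut) to 1.0 (fully open); "gripper_force": force on a finger pad.
Only numpy, scipy, OpenCV 4.12 (cv2) and the standard library are available. Lean on these libraries where they do the work, as an engineer would, in place of code of your own. Each camera call takes 0.05 s, during which the arm holds its last target. There are 200 camera calls.

## Working session

There is one attempt and no reset: what is moved stays moved. The work goes in short steps, Python scripts to look and compute and a shell command to move; the robot and the scene stay as the last step left them, time stands still between calls to the robot, and variables do not carry over. Pictures are saved under pics/ and viewed, at most 10 in all, crops included, and the job is handed in when it is done.

```bash
ls; mkdir -p pics; python3 - <<'E'
from bench import *
import cv2,numpy as np
s=get_state();print(s)
for n in("scene","top"):
    d=get_image(n);cv2.imwrite(f"pics/{n}0.png",d["frame"]);np.savez(f"{n}0.npz",**d)
    print(n,d["fx"],d["cx"],d["cy"],np.round(d["R"],3).tolist(),np.round(d["t"],1))
E
```

```text
pics
{'time_s': 0.0, 'joint_pos': array([-1.14597205e+00,  3.20274139e-01,  1.56568249e+00, -3.51598022e-06,
        1.25737879e+00, -2.00134154e-02]), 'joint_vel': array([-0.00192027,  0.00035654, -0.0015173 ,  0.0013263 ,  0.00035168,
        0.00225442]), 'effort': array([ 2.16188950e-03, -4.15507007e+01, -2.34159994e+01,  3.25504170e-04,
        8.20504938e-03,  2.02812964e-05]), 'eef_pos': array([ 247.2259953 , -518.61188826,  230.49110935]), 'tcp_rot': array([-3.13985017e+00, -3.15341597e-05,  4.44838752e-01]), 'contact_force': array([ 0.07166186,  0.57097752, -0.62439481]), 'torque': array([ 0.03025272,  0.03140643, -0.01000893]), 'gripper_force': 0.0, 'opening': 0.9982027797000929}
scene 428.94195659169714 278.2649816504216 204.88985306611045 [[-0.886, 0.463, -0.017], [0.361, 0.666, -0.653], [-0.292, -0.585, -0.757]] [ 438.  -131.8 1228.4]
top 508.2921802095334 274.26181485596027 204.4747717875161 [[-0.023, -1.0, 0.008], [-0.999, 0.023, -0.045], [0.045, -0.009, -0.999]] [  45.8  506.5 1210.4]
```

View pics/scene0.png

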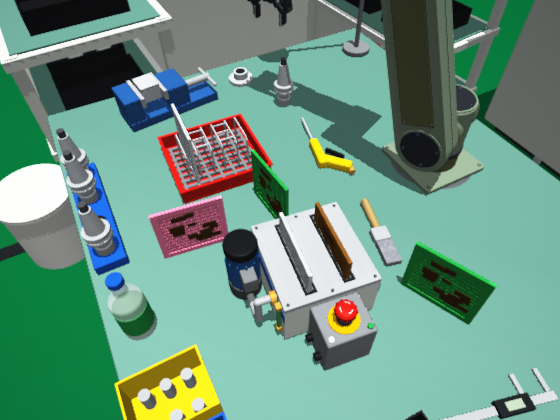

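View pics/top0.png

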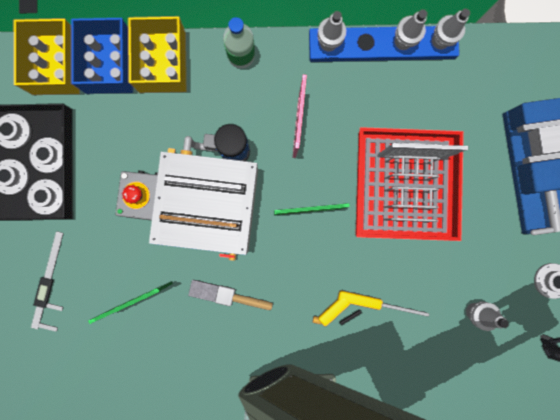

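The top view shows the brown screen at (200,221), and scene view shows it at (333,240).

Things that could be mistaken for it:
- bright screen in the unit: top (205,185), scene (296,250)
- bright spare in the rack: top (430,148)
- green boards: top (312,209) and (130,303)
- pink board: top (300,117)

I choose the brown one in the unit's −x slot. The mushroom is at top (133,194), scene (346,310).

```bash
cat > h.py <<'E'
import cv2,numpy as np
def load(n):
    return dict(np.load(n+".npz"))
def ray(d,p):
    v=np.array([(p[0]-d["cx"])/d["fx"],(p[1]-d["cy"])/d["fy"],1.]);R=d["R"]
    return -R.T@d["t"],R.T@v/np.linalg.norm(v)
def onz(d,p,z):
    o,v=ray(d,p);return o+v*(z-o[2])/v[2]
def tri(a,p,b,q):
    o1,v1=ray(a,p);o2,v2=ray(b,q)
    s=np.linalg.lstsq(np.c_[v1,-v2],o2-o1,rcond=None)[0]
    A,B=o1+s[0]*v1,o2+s[1]*v2
    return (A+B)/2,np.linalg.norm(A-B)
def proj(d,X):
    c=d["R"]@np.asarray(X,float)+d["t"];return np.array([d["fx"]*c[0]/c[2]+d["cx"],d["fy"]*c[1]/c[2]+d["cy"]])
def blob(d,lo,hi,box,k=3):
    h=cv2.cvtColor(d["frame"],cv2.COLOR_BGR2HSV);m=cv2.inRange(h,lo,hi)
    z=np.zeros_like(m);x0,y0,x1,y1=box;z[y0:y1,x0:x1]=m[y0:y1,x0:x1]
    if k:z=cv2.morphologyEx(z,cv2.MORPH_CLOSE,np.ones((k,k)))
    c=max(cv2.findContours(z,cv2.RETR_EXTERNAL,cv2.CHAIN_APPROX_NONE)[0],key=cv2.contourArea)
    return c,cv2.minAreaRect(c)
E
python3 - <<'E'
from h import *
t=load("top0");s=load("scene0")
for n,d,lo,hi,b in[("brown",t,(5,90,60),(22,255,255),(155,200,250,245)),("brown",s,(5,90,60),(22,255,255),(305,195,360,285)),
 ("redT",t,(0,150,60),(4,255,255),(110,170,155,220)),("redS",s,(0,150,60),(4,255,255),(325,290,365,330)),
 ("rackT",t,(0,150,60),(6,255,255),(340,110,480,250)),("deckT",t,(0,0,150),(180,40,255),(145,145,262,260))]:
    c,r=blob(d,lo,hi,b,9 if n in("deckT",) else 3)
    print(n,cv2.contourArea(c),np.round(r[0],1),np.round(r[1],1),round(r[2],1),np.round(cv2.boxPoints(r),1).tolist())
    if d is t:
        z={"brown":180,"redT":155,"rackT":45,"deckT":130}[n]
        print("  world",np.round([onz(d,p,z)[:2] for p in cv2.boxPoints(r)],1).tolist(), onz(d,r[0],z)[:2].round(1))
f=cv2.resize(t["frame"][140:265,110:265],None,fx=3,fy=3);g=cv2.resize(s["frame"][190:350,225:395],None,fx=2.34,fy=2.34)
cv2.imwrite("pics/c1.png",np.hstack([f,cv2.resize(g,(335,375))]))
E
```

```text
brown 165.5 [198.  220.3] [76.8  4.1] 6.5 [[159.6999969482422, 218.0], [160.10000610351562, 213.89999389648438], [236.39999389648438, 222.6999969482422], [235.89999389648438, 226.6999969482422]]
  world [[477.3, 272.8], [485.7, 271.8], [464.0, 114.7], [455.6, 115.9]] [470.7 193.8]
brown 255.5 [334.8 239. ] [81.2 11.5] 65.8 [[312.8999938964844, 204.3000030517578], [323.3999938964844, 199.60000610351562], [356.70001220703125, 273.6000061035156], [346.20001220703125, 278.3999938964844]]
redT 219.0 [132. 194.] [16. 18.] 90.0 [[123.0, 186.0], [141.0, 186.0], [141.0, 202.0], [123.0, 202.0]]
  world [[547.4, 354.9], [546.6, 316.8], [512.6, 317.2], [513.5, 355.2]] [530.  336.1]
redS 357.5 [345.5 310.5] [21. 21.] 90.0 [[335.0, 300.0], [356.0, 300.0], [356.0, 321.0], [335.0, 321.0]]
rackT 3176.5 [409.4 183.7] [104.7 109.6] 1.8 [[355.29998779296875, 236.89999389648438], [358.79998779296875, 127.30000305175781], [463.3999938964844, 130.60000610351562], [460.0, 240.1999969482422]]
  world [[425.9, -153.0], [683.3, -168.9], [670.1, -415.9], [412.6, -397.5]] [ 547.3 -283.7]
deckT 9464.0 [197.3 198.8] [109.4 110.6] 6.7 [[136.5, 247.39999389648438], [149.39999389648438, 137.5], [258.1000061035156, 150.3000030517578], [245.1999969482422, 260.1000061035156]]
  world [[416.3, 334.4], [654.2, 303.7], [621.0, 67.7], [383.3, 100.7]] [518.1 201.7]
```

View pics/c1.png

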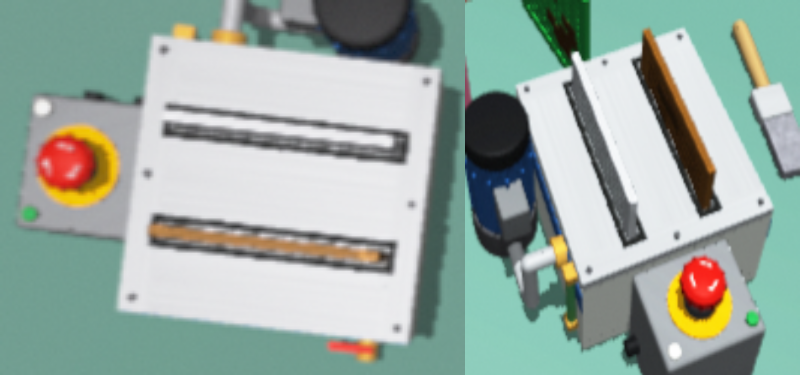

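The close crop confirms the brown screen in the −x slot and the red mushroom on the grey box. I'll look from the wrist camera above the rack on the way.

```bash
python3 -m jog '{"slide":[[0,0,-20],[0,0,-20],[0,0,-20],[0,0,-20],[0,0,-20],[0,0,-20],[41.5,40,0],[41.5,40,0],[41.5,40,0],[41.5,40,0],[41.5,40,0],[41.5,40,0],[0,0,0],[0,0,0]],"angular":[[0,0,-10.2],[0,0,-10.2],[0,0,-10.2],[0,0,-10.2],[0,0,-10.2],[0,0,-10.2],[0,0,0],[0,0,0],[0,0,0],[0,0,0],[0,0,0],[0,0,0],[0,0,0],[0,0,0]],"fingers":[85,85,85,85,85,85,85,85,85,85,85,85,85,85]}'
python3 - <<'E'
from bench import *
import cv2,numpy as np
s=get_state();print(s["eef_pos"],s["tcp_rot"],s["time_s"])
d=get_image("wrist");cv2.imwrite("pics/w1.png",d["frame"]);np.savez("w1.npz",**d)
print(d["fx"],np.round(d["R"],3).tolist(),(-d["R"].T@d["t"]).round(1))
E
```

```text
time_s: 1.85
eef_pos: [501.1, -284.4, 350.9]
tcp_rot: [-3.14, 0.0, 1.513]
contact_force: [0.2, -0.3, 0.2]
opening: 0.994
gripper_force: 0.0
[ 501.0661544  -284.43963655  350.85088107] [-3.14023790e+00  2.01993930e-04  1.51347357e+00] 1.85
330.77124100104453 [[0.998, -0.057, -0.002], [-0.054, -0.954, 0.295], [-0.019, -0.294, -0.956]] [ 506.  -209.1  493.9]
```

View pics/w1.png

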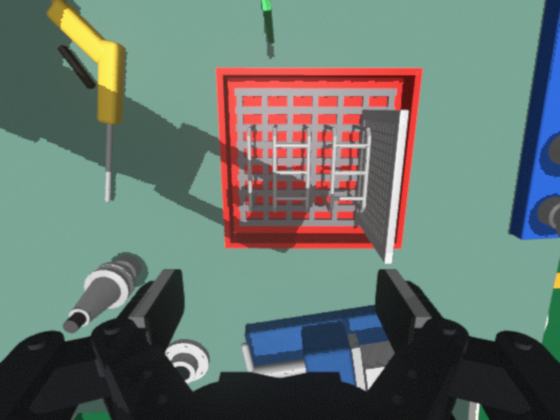

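The wrist view shows the rack, with the spare at (390,180) in the far bay. The near bay lies between hoops at columns 250 and 278, and the mid bay between 308 and 335. Both are empty, and I'll use the near bay.

```bash
python3 - <<'E'
from h import *
t=load("top0");w=load("w1")
a=cv2.resize(w["frame"][55:265,205:430],None,fx=2,fy=2,interpolation=cv2.INTER_CUBIC)
b=cv2.resize(t["frame"][120:245,350:475],(350,350),interpolation=cv2.INTER_CUBIC)
c=np.zeros((420,800,3),np.uint8);c[:,:450]=a;c[:350,450:]=b;cv2.imwrite("pics/c2.png",c)
for n,d,b in(("w",w,(205,55,430,265)),("t",t,(350,120,475,250))):
    c,r=blob(d,(0,150,60),(6,255,255),b,3)
    q=cv2.approxPolyDP(cv2.convexHull(c),6,True)[:,0]
    print(n,[(p.tolist(),onz(d,p,45)[:2].round(0).tolist()) for p in q])
E
```

```text
w [([421, 69], [685.0, -172.0]), ([400, 247], [671.0, -413.0]), ([225, 246], [414.0, -397.0]), ([217, 68], [430.0, -156.0])]
t [([360, 128], [682.0, -172.0]), ([462, 132], [667.0, -412.0]), ([459, 240], [413.0, -395.0]), ([356, 235], [430.0, -155.0])]
```

View pics/c2.png

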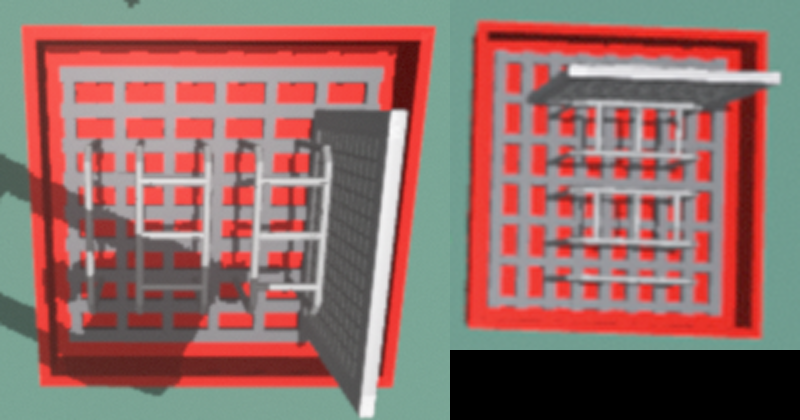

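```bash
python3 - <<'E'
from h import *
t=load("top0");w=load("w1");s=load("scene0")
W=lambda x,y:(x/2+204.75,y/2+54.75)
T=lambda x,y:((x-450)/2.8+349.7,y/2.8+119.7)
for n,a,b in[("h1",[(88,150),(91,275)],[(575,279),(692,282)]),("h2",[(138,150),(142,305)],[(547,241),(692,245)]),
 ("h3",[(210,150),(204,300)],[(547,188),(692,193)]),("h4",[(258,150),(253,290)],[(550,160),(692,163)]),("spare",[(397,112),(367,415)],[(570,70),(778,79)])]:
    z=167 if n=="spare" else 102
    print(n,[onz(w,W(*p),z)[:2].round(1).tolist() for p in a],[onz(t,T(*p),z)[:2].round(1).tolist() for p in b])
print("ties z",tri(w,W(140,235),t,T(637,245)),tri(w,W(204,236),t,T(638,193)))
print("spare",[tri(w,W(*p),t,T(*q)) for p,q in[((397,112),(570,70)),((367,415),(778,79))]])
# unit two-view
for n,p,q in[("brownS +y/-y",(236.2,224.8),(317.5,205)),("",(159.9,216),(350.5,272)),("red",(132,194),(345.5,310.5))]:print(n,tri(t,p,s,q))
for p in[(160.7,152.3),(256.7,162.7),(246,254.3),(149.3,243.3)]:print(onz(t,p,130).round(1))
E
```

```text
h1 [[468.5, -230.6], [464.1, -304.6]] [[464.1, -231.6], [459.6, -324.7]]
h2 [[497.3, -232.2], [494.0, -325.4]] [[494.8, -210.3], [489.0, -325.8]]
h3 [[538.8, -234.5], [532.4, -324.3]] [[537.1, -211.7], [530.5, -327.4]]
h4 [[566.4, -236.1], [562.6, -319.6]] [[559.4, -214.8], [554.5, -328.3]]
spare [[622.1, -217.8], [614.3, -375.2]] [[621.0, -217.2], [610.7, -374.3]]
ties z (array([ 492.79758344, -287.00747251,   80.04311406]), np.float64(4.799819327119944)) (array([ 532.71432166, -284.80460575,  100.08031406]), np.float64(2.2134396074981573))
spare [(array([ 621.34376863, -217.44099087,  167.80139178]), np.float64(1.169289119237551)), (array([ 608.52327819, -367.21860748,  183.66662412]), np.float64(1.0633465287016304))]
brownS +y/-y (array([459.43190998, 116.01675339, 169.67482029]), np.float64(0.5048220677182699))
 (array([482.47149936, 277.70641925, 153.71896732]), np.float64(0.9106707077408922))
red (array([531.52905967, 337.47960301, 147.19838191]), np.float64(2.345464599578529))
[621.3 279.6 130. ]
[594.   71.3 130. ]
[395.8  98.6 130. ]
[424.4 306.7 130. ]
```

Near bay is at about (479,−280), yaw −3.3°. The unit is at about (510,188.5), yaw −7.8°. Now a wrist look over the unit with the fingers shut.

```bash
python3 -m jog '{"slide":[[58,-7,0],[58,-7,0],[58,-7,0],[58,-7,0],[58,-7,0],[58,-7,0],[58,-7,0],[58,-7,0],[58,-7,0],[58,-7,0],[0,0,0],[0,0,0]],"angular":[[0,0,4.5],[0,0,0],[0,0,0],[0,0,0],[0,0,0],[0,0,0],[0,0,0],[0,0,0],[0,0,0],[0,0,0],[0,0,0],[0,0,0]],"fingers":[0,0,0,0,0,0,0,0,0,0,0,0]}'
python3 - <<'E'
from bench import *
import cv2,numpy as np
from h import *
s=get_state();print(s["eef_pos"],s["tcp_rot"],s["time_s"])
d=get_image("wrist");cv2.imwrite("pics/w2.png",d["frame"]);np.savez("w2.npz",**d)
# predicted
for n,X in[("stop",(530.5,337,159)),("br+",(481.5,272.3,180)),("br-",(459.8,115.3,180))]:print(n,proj(d,X).round(1))
E
```

```text
time_s: 3.4
eef_pos: [506.7, 298.1, 351.2]
tcp_rot: [3.142, 0.001, 1.433]
contact_force: [-0.6, 0.0, 0.3]
opening: 0.0
gripper_force: 0.0
[506.66163189 298.12180742 351.20503145] [3.14156671e+00 1.15482177e-03 1.43292174e+00] 3.4
stop [297.5 143.5]
br+ [257.8 217.5]
br- [260.5 349.1]
```

View pics/w2.png

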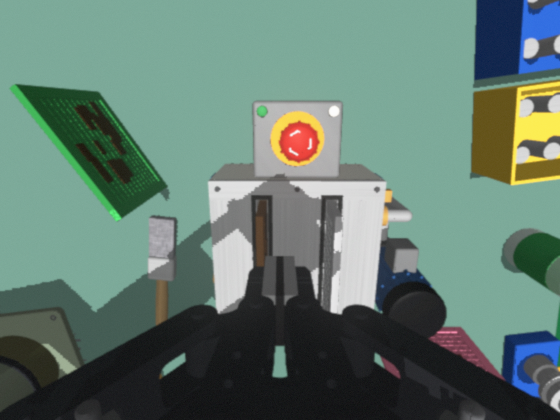

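The mushroom is at (298,140), and the brown screen's visible part is around (262,215), left of the bright one at (330,215). This agrees with the projection, so I'll measure it.

```bash
python3 - <<'E'
from h import *
d=load("w2");t=load("top0")
c,r=blob(d,(0,150,60),(4,255,255),(270,110,330,170));print(r)
print("stop z",tri(d,r[0],t,(132,194)),onz(d,r[0],152))
h=cv2.cvtColor(d["frame"],cv2.COLOR_BGR2HSV);m=cv2.inRange(h,(4,70,20),(22,255,255))
for row in range(196,262,6):
    x=np.flatnonzero(m[row,240:285])+240
    if len(x):print(row,x.min(),x.max(),onz(d,((x.min()+x.max())/2,row),180)[:2].round(1))
E
```

```text
((298.2500305175781, 141.75001525878906), (36.76955032348633, 37.47665786743164), 45.0)
stop z (array([531.13757713, 337.66535024, 148.88245936]), np.float64(1.3739527496789548)) [531.69356536 337.92526383 152.        ]
202 260 265 [488.6 287.6]
208 258 265 [486.6 281.6]
214 256 264 [484.2 275.6]
220 255 264 [482.7 269.4]
226 255 265 [482.3 263. ]
232 256 264 [481.3 256.6]
238 256 264 [480.2 250.2]
244 256 265 [479.7 243.6]
250 256 265 [478.7 237. ]
256 256 264 [477.2 230.3]
```

```bash
python3 -m jog '{"slide":[[42.4,18.7,0],[0,0,46],[0,0,46],[0,0,46],[0,0,42],[0,0,0],[0,0,0],[0,0,3],[0,0,3],[0,0,3],[0,0,3],[0,0,0]],"angular":[[0,0,0],[0,0,0],[0,0,0],[0,0,0],[0,0,0],[0,0,0],[0,0,0],[0,0,0],[0,0,0],[0,0,0],[0,0,0],[0,0,0]],"fingers":[0,0,0,0,0,0,0,0,0,0,0,0]}'
```

```text
time_s: 4.95
eef_pos: [530.6, 339.2, 159.2]
tcp_rot: [3.142, 0.0, 1.435]
contact_force: [0.1, -0.3, 0.6]
opening: 0.002
gripper_force: 0.0
```

```bash
python3 -m jog '{"slide":[[-1,0,2],[0,0,2],[0,0,2],[0,0,1],[0,0,0]],"angular":[[0,0,0],[0,0,0],[0,0,0],[0,0,0],[0,0,0]],"fingers":[0,0,0,0,0]}'
```

```text
time_s: 5.58
eef_pos: [530.9, 338.7, 153.1]
tcp_rot: [3.14, -0.002, 1.434]
contact_force: [-0.7, 0.8, 3.1]
opening: -0.0
gripper_force: 1.8
```

```bash
python3 -m jog '{"slide":[[0,0,1],[0,0,1],[0,0,0]],"angular":[[0,0,0],[0,0,0],[0,0,0]],"fingers":[0,0,0]}'
python3 -m jog '{"slide":[[0,0,1],[0,0,0.5],[0,0,0]],"angular":[[0,0,0],[0,0,0],[0,0,0]],"fingers":[0,0,0]}'
```

```text
time_s: 5.95
eef_pos: [530.9, 338.7, 151.5]
tcp_rot: [3.14, -0.002, 1.434]
contact_force: [-1.5, 1.3, 7.3]
opening: 0.0
gripper_force: 3.7
time_s: 6.32
eef_pos: [531.0, 338.8, 151.4]
tcp_rot: [3.139, -0.003, 1.434]
contact_force: [-2.9, 0.5, 12.5]
opening: 0.003
gripper_force: 6.6
```

The head bottomed at 151.4 with 12.5 N. I'll lift, check the latch in the scene view and move above the brown screen.

```bash
python3 -m jog '{"slide":[[0,0,-30],[0,0,-40],[0,0,-30],[-50.6,-13,0],[-50.6,-13,0],[-50.6,-13,0],[0,0,0],[0,0,0]],"angular":[[0,0,0],[0,0,0],[0,0,0],[0,0,0],[0,0,0],[0,0,0],[0,0,0],[0,0,0]],"fingers":[0,0,0,42,42,42,42,42]}'
python3 - <<'E'
from bench import *
from h import *
d=get_image("scene");np.savez("s2.npz",**d);s=load("scene0")
for x in(s,d):
    c,r=blob(x,(0,150,60),(4,255,255),(325,290,365,330));M=cv2.moments(c);print(r[0],M["m10"]/M["m00"],M["m01"]/M["m00"],cv2.boundingRect(c))
print("6mm shift expected",proj(s,(531,337.5,150))-proj(s,(531,337.5,144)))
E
```

```text
time_s: 7.32
eef_pos: [471.5, 193.2, 248.6]
tcp_rot: [3.141, -0.0, 1.434]
contact_force: [0.0, -0.2, 0.4]
opening: 0.493
gripper_force: 0.0
(345.5, 310.5) 345.4144522144522 310.3193473193473 (335, 300, 22, 22)
(345.15386962890625, 312.2692565917969) 344.99153737658673 311.9257169722614 (334, 301, 23, 23)
6mm shift expected [ 0.34801084 -1.57172632]
```

The shift is 1.6 px, as expected for a 6 mm travel, so the stop is latched. Next is the descent and a gentle grip.

```bash
python3 -m jog '{"slide":[[0,0,35],[0,0,30],[0,0,20],[0,0,16],[0,0,0],[0,0,0]],"angular":[[0,0,0],[0,0,0],[0,0,0],[0,0,0],[0,0,0],[0,0,0]],"fingers":[42,42,42,42,42,42]}'
python3 -m jog '{"slide":[[0,0,0],[0,0,0],[0,0,0],[0,0,0],[0,0,0]],"angular":[[0,0,0],[0,0,0],[0,0,0],[0,0,0],[0,0,0]],"fingers":[20,0,0,0,0]}' 30
```

```text
time_s: 8.12
eef_pos: [471.9, 193.8, 148.1]
tcp_rot: [3.141, -0.0, 1.435]
contact_force: [-0.4, -0.3, 0.6]
opening: 0.494
gripper_force: 0.0
time_s: 8.75
eef_pos: [471.7, 193.3, 148.4]
tcp_rot: [3.14, -0.001, 1.434]
contact_force: [0.1, 0.4, 5.0]
opening: 0.093
gripper_force: 30.5
```

```bash
python3 -m jog '{"slide":[[0,0,0],[0,0,-3],[0,0,-6],[0,0,-8],[0,0,-8],[0,0,0]],"angular":[[0,0,0],[0,0,0],[0,0,0],[0,0,0],[0,0,0],[0,0,0]],"fingers":[0,0,0,0,0,0]}' 60
```

```text
time_s: 9.5
eef_pos: [471.7, 193.3, 173.7]
tcp_rot: [3.14, -0.001, 1.434]
contact_force: [-0.3, -0.8, -2.8]
opening: 0.084
gripper_force: 58.4
```

```bash
python3 -m jog '{"slide":[[0,0,-12],[0,0,-18],[0,0,-18],[0,0,-18],[0,0,-18],[0,0,-18],[0,0,-18],[0,0,-18],[0,0,-18],[0,0,-12],[0,0,0]],"angular":[[0,0,0],[0,0,0],[0,0,0],[0,0,0],[0,0,0],[0,0,0],[0,0,0],[0,0,0],[0,0,0],[0,0,0],[0,0,0]],"fingers":[0,0,0,0,0,0,0,0,0,0,0]}'
```

```text
time_s: 10.88
eef_pos: [471.5, 193.2, 341.7]
tcp_rot: [3.14, -0.001, 1.434]
contact_force: [-0.6, -0.1, -3.7]
opening: 0.083
gripper_force: 58.6
```

```bash
python3 - <<'E'
from bench import *
import cv2,numpy as np
a=get_image("scene");b=get_image("wrist");np.savez("s3.npz",**a);np.savez("w3.npz",**b)
cv2.imwrite("pics/c3.png",np.hstack([cv2.resize(a["frame"],(400,300)),cv2.resize(b["frame"],(400,300))]));s=get_state();print(s["eef_pos"],s["tcp_rot"],s["contact_force"],s["torque"])
E
```

```text
[470.88865762 192.92654123 340.23017808] [-3.14058058e+00  6.64333318e-04  1.43435798e+00] [ 0.12681178  0.11433914 -3.56964387] [-0.00172264 -0.03527435 -0.02547334]
```

View pics/c3.png

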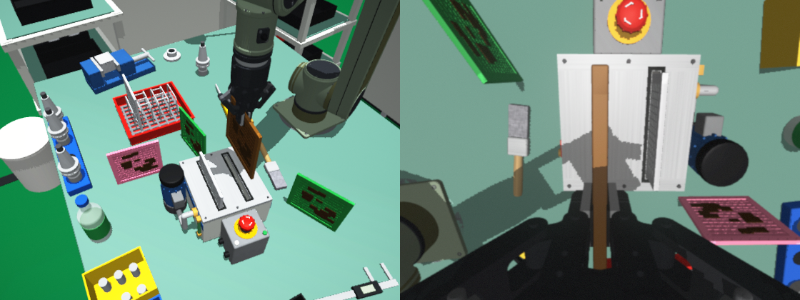

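The brown screen hangs straight in the fingers, well clear of its slot, and the stop is still in. Now carry it to the near bay.

```bash
python3 -m jog '{"slide":[[-20,1.5,0],[-36,2.7,0],[-40,3,0],[-40,3,0],[-40,3,0],[-40,3,0],[-40,3,0],[-40,3,0],[-40,3,0],[-40,3,0],[-40,3,0],[-36,2.6,0],[-20,1,0],[0,0,0],[0,0,0]],"angular":[[0,0,-2.2],[0,0,-2.3],[0,0,0],[0,0,0],[0,0,0],[0,0,0],[0,0,0],[0,0,0],[0,0,0],[0,0,0],[0,0,0],[0,0,0],[0,0,0],[0,0,0],[0,0,0]],"fingers":[0,0,0,0,0,0,0,0,0,0,0,0,0,0,0]}'
python3 - <<'E'
from bench import *
import numpy as np
s=get_state();p=s["eef_pos"];y=s["tcp_rot"][2];d=np.array([479,-280])-p[:2]
print(p,np.degrees(y),s["tcp_rot"],"slide",d@[np.cos(y),np.sin(y)],d@[np.sin(y),-np.cos(y)])
E
```

```text
time_s: 12.85
eef_pos: [475.6, -279.0, 340.6]
tcp_rot: [-3.141, -0.001, 1.514]
contact_force: [0.3, 0.8, -3.2]
opening: 0.081
gripper_force: 58.6
[ 475.59145958 -278.99172383  340.62084091] 86.72350859974475 [-3.14110753e+00 -1.24395438e-03  1.51361076e+00] slide -0.8118149113180066 3.460596074699333
```

```bash
python3 -m jog '{"slide":[[-1,3.5,20],[0,0,25],[0,0,25],[0,0,20],[0,0,8],[0,0,0],[0,0,0]],"angular":[[0,0,0],[0,0,0],[0,0,0],[0,0,0],[0,0,0],[0,0,0],[0,0,0]],"fingers":[0,0,0,0,0,0,0]}'
python3 - <<'E'
from bench import *
import cv2,numpy as np
a=get_image("scene");b=get_image("wrist");np.savez("s4.npz",**a);np.savez("w4.npz",**b)
cv2.imwrite("pics/c4.png",np.hstack([cv2.resize(a["frame"][70:220,140:340],(400,300)),cv2.resize(b["frame"],(400,300))]))
E
```

```text
time_s: 13.72
eef_pos: [479.7, -281.3, 243.9]
tcp_rot: [3.14, 0.001, 1.513]
contact_force: [0.3, -0.8, -1.9]
opening: 0.085
gripper_force: 58.5
```

View pics/c4.png

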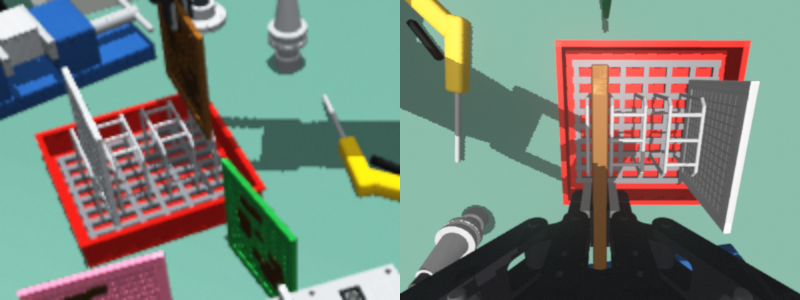

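The screen hangs over the near bay between hoop 1 (hidden behind it) and hoop 2 (at about (612,130) in the right half). I'll lower it gently.

```bash
python3 -m jog '{"slide":[[0,0,7],[0,0,7],[0,0,7],[0,0,7],[0,0,7],[0,0,5],[0,0,0]],"angular":[[0,0,0],[0,0,0],[0,0,0],[0,0,0],[0,0,0],[0,0,0],[0,0,0]],"fingers":[0,0,0,0,0,0,0]}'
```

```text
time_s: 14.7
eef_pos: [478.9, -281.2, 202.3]
tcp_rot: [-3.141, -0.0, 1.513]
contact_force: [-0.5, -0.2, -4.1]
opening: 0.08
gripper_force: 58.5
```

Bottom edge is at about 79 mm, inside the hoops with no contact.

```bash
python3 -m jog '{"slide":[[0,0,10],[0,0,12],[0,0,12],[0,0,12],[0,0,9],[0,0,5],[0,0,2],[0,0,0]],"angular":[[0,0,0],[0,0,0],[0,0,0],[0,0,0],[0,0,0],[0,0,0],[0,0,0],[0,0,0]],"fingers":[0,0,0,0,0,0,0,0]}'
```

```text
time_s: 15.7
eef_pos: [479.2, -281.4, 141.0]
tcp_rot: [3.141, 0.0, 1.513]
contact_force: [-0.4, -0.1, -2.3]
opening: 0.085
gripper_force: 58.5
```

```bash
python3 -m jog '{"slide":[[0,0,2],[0,0,1],[0,0,0]],"angular":[[0,0,0],[0,0,0],[0,0,0]],"fingers":[0,0,0]}'
```

```text
time_s: 16.08
eef_pos: [479.1, -281.3, 137.8]
tcp_rot: [3.142, 0.0, 1.513]
contact_force: [0.5, 0.2, -3.6]
opening: 0.086
gripper_force: 58.6
```

```bash
python3 -m jog '{"slide":[[0,0,1.5],[0,0,1],[0,0,0],[0,0,0]],"angular":[[0,0,0],[0,0,0],[0,0,0],[0,0,0]],"fingers":[0,0,0,0]}'
```

```text
time_s: 16.58
eef_pos: [479.2, -281.4, 135.5]
tcp_rot: [3.141, 0.0, 1.513]
contact_force: [0.4, 1.3, -0.8]
opening: 0.086
gripper_force: 58.9
```

```bash
python3 -m jog '{"slide":[[0,0,1],[0,0,0],[0,0,0],[0,0,0]],"angular":[[0,0,0],[0,0,0],[0,0,0],[0,0,0]],"fingers":[0,0,0,0]}'
python3 - <<'E'
from bench import *
from h import *
s=get_state();print(s["contact_force"],s["torque"])
d=get_image("scene");np.savez("s5.npz",**d)
c,r=blob(d,(0,150,60),(4,255,255),(325,290,365,330));print("stop",r[0])
E
```

```text
time_s: 17.08
eef_pos: [479.4, -281.5, 135.6]
tcp_rot: [3.14, 0.001, 1.513]
contact_force: [-0.9, 1.0, 5.7]
opening: 0.084
gripper_force: 60.0
[-0.94519261  0.95098778  5.66733665] [0.17669469 0.32937695 0.02200286]
stop (345.15386962890625, 312.2692565917969)
```

The screen is seated (z stalled at 135.6, floor pushing up with 5.7 N) and the stop is still in. Release and rise.

```bash
python3 -m jog '{"slide":[[0,0,0],[0,0,0],[0,0,0],[0,0,0],[0,0,0],[0,0,0],[0,0,-10],[0,0,-25],[0,0,-40],[0,0,-50],[0,0,-50],[0,0,0]],"angular":[[0,0,0],[0,0,0],[0,0,0],[0,0,0],[0,0,0],[0,0,0],[0,0,0],[0,0,0],[0,0,0],[0,0,0],[0,0,0],[0,0,0]],"fingers":[10,12,16,22,32,42,42,42,42,42,42,42]}' 20
python3 - <<'E'
from bench import *
import cv2,numpy as np
a=get_image("scene");b=get_image("wrist");np.savez("s6.npz",**a);np.savez("w6.npz",**b)
cv2.imwrite("pics/c6.png",np.hstack([cv2.resize(a["frame"][70:220,140:340],(400,300)),cv2.resize(b["frame"],(400,300))]))
E
```

```text
time_s: 18.62
eef_pos: [480.7, -282.3, 314.8]
tcp_rot: [3.132, 0.005, 1.513]
contact_force: [-1.1, 0.8, -0.1]
opening: 0.496
gripper_force: 0.0
```

View pics/c6.png

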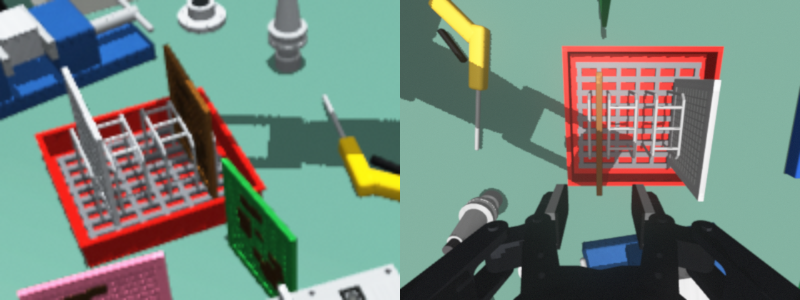

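The brown screen stands upright in the near bay, and the spare is untouched. Next, go above the mushroom with yaw 107° and the fingers open.

```bash
python3 -m jog '{"slide":[[30,1.2,0],[53.8,1.2,0],[53.8,1.2,0],[53.8,1.2,0],[53.8,1.2,0],[53.8,1.2,0],[53.8,1.2,0],[53.8,1.2,0],[53.8,1.2,0],[53.8,1.2,0],[53.8,1.2,0],[53.8,1.2,0],[0,0,45],[0,0,40],[0,0,0],[0,0,0]],"angular":[[0,0,0],[0,0,0],[0,0,0],[0,0,0],[0,0,0],[0,0,0],[0,0,0],[0,0,0],[0,0,0],[0,0,0],[0,0,0],[0,0,0],[0,0,-10.2],[0,0,-10.2],[0,0,0],[0,0,0]],"fingers":[42,75,75,75,75,75,75,75,75,75,75,75,75,75,75,75]}'
python3 - <<'E'
from bench import *
import numpy as np
s=get_state();p=s["eef_pos"];y=s["tcp_rot"][2];d=np.array([531,337.5])-p[:2]
print(np.degrees(y),s["tcp_rot"],s["joint_pos"],"slide",d@[np.cos(y),np.sin(y)],d@[np.sin(y),-np.cos(y)])
E
```

```text
time_s: 20.72
eef_pos: [529.9, 338.7, 225.1]
tcp_rot: [3.141, -0.0, 1.866]
contact_force: [-0.4, -0.5, 1.2]
opening: 0.88
gripper_force: 0.0
106.92943997619494 [ 3.14056739e+00 -1.92443059e-04  1.86627079e+00] [ 5.50522555e-01  4.08179874e-01  1.44408127e+00 -7.54379457e-05
  1.28829086e+00  2.55069178e-01] slide -1.5044961183624395 0.6728101642333594
```

```bash
python3 -m jog '{"slide":[[-1.5,0.7,35],[0,0,30],[0,0,25],[0,0,12],[0,0,0],[0,0,0]],"angular":[[0,0,0],[0,0,0],[0,0,0],[0,0,0],[0,0,0],[0,0,0]],"fingers":[75,75,75,75,75,75]}'
python3 -m jog '{"slide":[[0,0,0],[0,0,0],[0,0,0],[0,0,0],[0,0,0],[0,0,0]],"angular":[[0,0,0],[0,0,0],[0,0,0],[0,0,0],[0,0,0],[0,0,0]],"fingers":[50,30,30,30,30,30]}' 25
```

```text
time_s: 21.48
eef_pos: [531.5, 337.9, 124.0]
tcp_rot: [3.139, -0.001, 1.868]
contact_force: [0.4, -0.3, -0.1]
opening: 0.877
gripper_force: 0.0
time_s: 22.22
eef_pos: [531.5, 337.8, 123.2]
tcp_rot: [3.139, -0.0, 1.869]
contact_force: [3.7, 0.4, 5.9]
opening: 0.455
gripper_force: 24.9
```

```bash
python3 -m jog '{"slide":[[0,0,0],[0,0,0],[0,0,0],[0,0,0],[0,0,0],[0,0,0],[0,0,0]],"angular":[[0,0,7],[0,0,7],[0,0,7],[0,0,7],[0,0,7],[0,0,7],[0,0,0]],"fingers":[30,30,30,30,30,30,30]}'
```

```text
time_s: 23.1
eef_pos: [531.8, 337.8, 123.3]
tcp_rot: [3.139, -0.003, 1.135]
contact_force: [3.9, 0.2, 5.4]
opening: 0.451
gripper_force: 25.0
```

```bash
python3 -m jog '{"slide":[[0,0,-2],[0,0,-2],[0,0,-1],[0,0,0],[0,0,0],[0,0,0],[0,0,0]],"angular":[[0,0,0],[0,0,0],[0,0,0],[0,0,0],[0,0,0],[0,0,0],[0,0,0]],"fingers":[30,30,30,30,45,75,75]}'
python3 -m jog '{"slide":[[0,0,-30],[0,0,-40],[0,0,-40],[0,0,-40],[0,0,0],[0,0,0]],"angular":[[0,0,0],[0,0,0],[0,0,0],[0,0,0],[0,0,0],[0,0,0]],"fingers":[75,75,75,75,75,75]}'
python3 - <<'E'
from bench import *
from h import *
d=get_image("scene");np.savez("s7.npz",**d)
c,r=blob(d,(0,150,60),(4,255,255),(325,290,365,330));M=cv2.moments(c);print("stop",r[0],M["m01"]/M["m00"])
cv2.imwrite("pics/s7.png",d["frame"])
E
```

```text
time_s: 23.98
eef_pos: [529.6, 337.0, 126.5]
tcp_rot: [-3.14, 0.002, 1.136]
contact_force: [0.3, -0.8, -0.9]
opening: 0.877
gripper_force: 0.0
time_s: 24.72
eef_pos: [529.8, 337.1, 276.2]
tcp_rot: [-3.14, 0.002, 1.136]
contact_force: [-0.3, 0.0, -0.6]
opening: 0.877
gripper_force: 0.0
stop (345.6000061035156, 310.2000427246094) 310.27394106813995
```

View pics/s7.png

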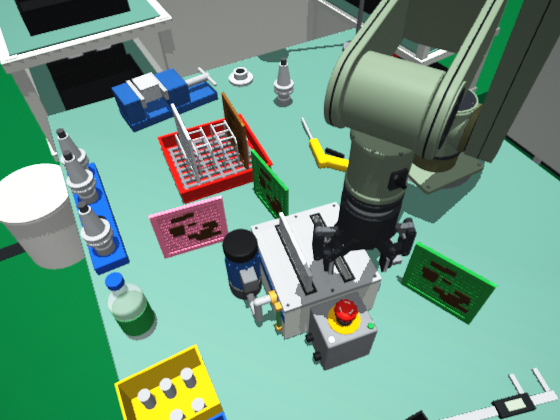

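The stop's centroid is back at row 310.3, its start value, so it is out. The brown screen stands in the near bay at (235,130), the spare and clean screens are in place, and the gripper is clear.

```bash
python3 -c "
from bench import *
print(finish_job())"
```

```text
the job is handed in; nothing more can be done
None
```

I handed the job in at about 25 s: the brown screen stands upright in the rack's near bay, the stop is twisted back out, and the two bright screens are still in place; no verdict was returned.

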